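# Press the valve bushing into a printed mask shell

### The arm

A 6-joint arm with a two-finger parallel gripper is mounted at the origin on the work surface. World frame = base frame: x ahead of the robot, y to its left, z up, the work surface at z = 0. Lengths are in mm, angles in rad, forces in N, time in s.
With the tool pointing down it reaches from about 275 to 825 mm from the base axis. Payload 4.9 kg.
Tool frame: the origin (TCP) lies at the very end of the fingers, on their centre line; the grasp point (between the pads) lies 19 mm behind it; z points along the fingers, y is the line along which they close (so a half turn about z gives the same grasp; the last joint's range is limited). The gripper opens to 85 mm and grips with 20 to 120 N. Pads are 22 mm wide; open, the fingers measure 114 mm over their backs; the gripper's body (76 mm by 85 mm) begins 54 mm behind the grasp point. The pads swing forward as they close: fully open they stand 13 mm farther back than shut.
Start: joints at [-1.293, 0.326, -0.193, 1.052, 0, 1.437], TCP at [220.156, -504.034, 231.281] pointing down, gripper open.
Joint ranges: [-2.65, 2.65], [-0.97, 1.79], [-1.3, 1.35], [-1.93, 2.1], [-1.47, 1.37], [-3.14, 3.14]. Speed limits (rad/s): [2.57, 2.57, 3.14, 3.14, 3.14, 3.14].

### API

Orientations are given as [roll, pitch, yaw] about the fixed x, y, z axes, in that order (R = Rz(yaw) Ry(pitch) Rx(roll)).
In Python, from bench import bot, solve_ik, imaging gives the robot as it stands. Calls block until the motion is done:
- bot.move_ptp(position, orientation): joint-space move of the TCP to a pose.
- bot.movel(position, rot=None, max_speed=150, threshold=None): straight line of the TCP; rot=None keeps the orientation; max_speed is the mean speed in mm/s. With threshold (N) it stops when the force on the tool has changed by that much, and returns True; else False.
- bot.move_j(angles): joint-space move.
- bot.grip(opening, effort=None): opening from 0.0 (shut) to 1.0 (fully open); effort is the grip in N (None keeps the last); returns when the fingers have stopped.
- bot.dwell(seconds).
- solve_ik(position, orientation): joint angles nearest the present ones, or None.
- bot.get_state(): the state.
- imaging.capture(name): name is "side" or "top" or "wrist"; returns the picture (480x640x3 uint8, blue, green, red); there is no depth.
- imaging.camera_model(name): a dict with "K" (3x3 intrinsics, pixels), "position" and "rotation" of the camera in the world. Camera axes: x right, y up, looking along -z (the intrinsics and any distortion apply to the point x, -y, -z); pixel columns grow to the right and rows downward; lengths in mm; the calibration is good to about 2 mm. A picture is of the moment at which its call begins: read the wrist's pose just before it. camera_model takes no time and is no camera call; for the wrist camera it gives the pose at the moment of the call.
A pose or a line that the arm cannot do raises bot.IKError and nothing moves.
- bot.sign_off(): hands the job in; it is judged then, once.
The state is a dict: "t": time; "qpos": joint angles; "joint_velocities": joint speeds; "effort": joint torques, N m; "tcp_pos": TCP position; "orientation": TCP orientation; "contact_force": force on the tool from outside, world axes, zero at the start; "wrist_torque": the same for the moment, N m; "opening": opening from 0.0 (shut) to 1.0 (fully open); "gripper_force": force on a finger pad.
Only numpy, scipy, OpenCV 4.12 (cv2) and the standard library are available. Lean on these libraries where they do the work, as an engineer would, in place of code of your own. Each camera call takes 0.05 s, during which the arm holds its last target. There are 200 camera calls.

### The job

Take the large shouldered valve bushing and press it, nose first, into the open port of the orange mask shell that sits in the round aluminium holding fixture. The rubber seal in the port resists: push firmly until the bushing's shoulder sits flush on the port's rim, then let go. Leave the smaller bushing and the plain sleeve standing where they are.

Things in the scene. Friction and masses are not known exactly. Their poses are not given: they have to be found in the camera images.
- bushing: Large white valve bushing, 47 mm tall, 40 g, loose, standing on its nose. Origin: centre of its underside, z up its axis; round, yaw is free. Upward: nose 22 mm across tapering out to 34 mm at 12 mm height, 34 mm barrel to 20 mm, shoulder disc 62 mm across from 20 to 25 mm, round grip collar 36 mm across from 25 to 47 mm (hold it here, from above); recessed top with a cross.
- port (a point): Mouth centre of the port, at its rim's top, 77 mm above the bench; z up. Orange shell, fixed in a fixed aluminium disc 170 mm across. Rim 60 mm across, bore 46 mm. A black rubber seal 6 mm below the rim slides down ahead of the bushing with a steady 9 N drag, no spring back. Seated, the bushing's origin is 20 mm below this point; just laid in, only 6 mm. All else of the shell is lower.
- small_bushing: Bystander: a smaller white bushing of the same shape, also 47 mm tall, shoulder only 40 mm across, barrel 26 mm, collar 22 mm. Origin: centre of its underside, z up. Loose, easily knocked over.
- plain_sleeve: Bystander: a plain white tube, 36 mm outside, 26 mm inside, 47 mm tall, without a shoulder. Origin: centre of its underside, z up. Loose.
Things that resemble listed ones, but are neither listed nor needed, are in the scene too. What is shaped like the part that bears port but red is not meant. Leave any purple look-alike of the bushing alone.

How it is judged (in metres and radians):
At the end, for the whole second after the job is handed in: Large bushing in the port, nose down, upright within 0.15 rad, within 10 mm of the port axis, shoulder within 3 mm of the rim (origin 17 mm or more below the port point), slower than 0.02 m/s; small bushing and plain sleeve upright (0.2 rad) and within 20 mm of their starts (horizontal distance between bushing and port below 0.01 m and z of bushing in the frame of port below -0.017 m and angle between bushing's own z axis and vertical below 0.15 rad and linear speed of bushing below 0.02 m/s and distance of each of small_bushing, plain_sleeve from where it was at the start of the episode below 0.02 m and angle between each of small_bushing, plain_sleeve's own z axis and vertical below 0.2 rad); the robot touches nothing.
It also fails if it takes over 45 s, if anything falls off the work surface, if the arm or the gripper's body presses on something with over 40 N, if the wrist force passes 120 N, or if a joint passes its speed limit or range.

## Working session

There is one attempt and no reset: what is moved stays moved. The work goes in short steps, each a Python script; the robot and the scene stay as the last script left them, time stands still between calls to the robot, and variables do not carry over. Pictures are saved under pics/ and viewed, at most 10 in all, crops included, and the job is handed in when it is done.

```bash
mkdir -p pics; ls; cat > h.py <<'E'
from bench import bot, solve_ik, imaging
import numpy as np, cv2
def ray(name,uv,z,m=None):
    m=m or imaging.camera_model(name)
    K=np.array(m["K"]);R=np.array(m["rotation"]);p=np.array(m["position"])
    d=m.get("distortion",m.get("dist"))
    q=cv2.undistortPoints(np.array([[uv]],float),K,None if d is None else np.array(d,float))[0,0]
    v=R@np.array([q[0],-q[1],-1.0]); return p+v*(z-p[2])/v[2]
E
python3 - <<'E'
from h import *
for n in("top","side","wrist"):
    cv2.imwrite(f"pics/{n}0.png",imaging.capture(n)); print(n,imaging.camera_model(n))
print(bot.get_state())
E
```

```text
pics
top {'K': array([[605.83763588,   0.        , 317.87556618],
       [  0.        , 605.83763588, 235.97301404],
       [  0.        ,   0.        ,   1.        ]]), 'position': array([447.15058238, -17.01567294, 964.64829959]), 'rotation': array([ 0.1196068 ,  0.01789611, -1.58157255])}
side {'K': array([[528.04423092,   0.        , 320.43230466],
       [  0.        , 528.04423092, 238.35228623],
       [  0.        ,   0.        ,   1.        ]]), 'position': array([433.37218901, 713.66758629, 519.10342118]), 'rotation': array([ 1.04813664,  0.02341622, -3.00149867])}
wrist {'K': array([[431.93879203,   0.        , 317.83545545],
       [  0.        , 431.93879203, 240.70503475],
       [  0.        ,   0.        ,   1.        ]]), 'position': array([ 286.75191202, -474.96780432,  374.1717502 ]), 'rotation': array([-0.29248686,  0.00126977, -1.15872814])}
{'t': 0.15, 'qpos': array([-1.29318937e+00,  3.26777520e-01, -1.93335889e-01,  1.05199866e+00,
        5.45024306e-06,  1.43665352e+00]), 'joint_velocities': array([ 0.00062137, -0.00412302,  0.00169145, -0.00069006, -0.00136422,
        0.00143492]), 'effort': array([ 2.09777536e-03, -4.43704140e+01,  2.62664205e+01,  1.04411168e-02,
       -1.24254296e-05, -5.07342435e-06]), 'tcp_pos': array([ 220.03896154, -503.5955953 ,  230.68654326]), 'orientation': array([-3.14028946e+00, -1.81369573e-04,  4.11749644e-01]), 'contact_force': array([-0.81034365, -0.39575099,  0.08207734]), 'wrist_torque': array([ 0.00218602, -0.0003279 ,  0.00068593]), 'gripper_force': 0.0, 'opening': 1.0044012461172498}
```

View pics/top0.png

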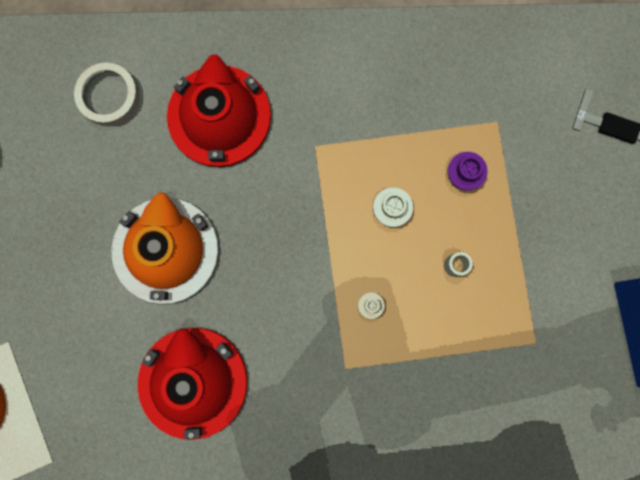

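View pics/side0.png

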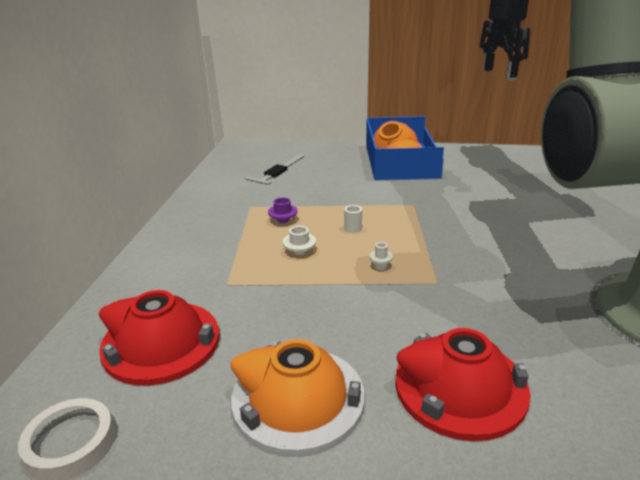

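The top view shows these candidates:
- Large white bushing at (393,207).
- Purple look-alike at (468,171).
- Small white bushing at (371,305).
- Plain sleeve at (459,264).
- Shells: orange in its fixture at (153,246), with red ones at (212,102) and (182,388). The side view also shows an orange shell in the blue box.

I choose the white bushing at (393,207) and the orange port at (153,246), and check both in a crop.

```bash
cat > h.py <<'E'
from bench import bot, solve_ik, imaging
import numpy as np, cv2
from scipy.spatial.transform import Rotation as Ro
def ray(name,uv,z,m=None):
    m=m or imaging.camera_model(name)
    K=np.array(m["K"]);R=Ro.from_euler("xyz",m["rotation"]).as_matrix();p=np.array(m["position"])
    d=next((m[k] for k in m if "dist" in k),None)
    q=cv2.undistortPoints(np.array([[uv]],float),K,None if d is None else np.array(d,float))[0,0]
    v=R@np.array([q[0],-q[1],-1.0]); return p+v*(z-p[2])/v[2]
def blobs(mask,amin=60):
    c,_=cv2.findContours(mask.astype(np.uint8),cv2.RETR_EXTERNAL,cv2.CHAIN_APPROX_NONE)
    return [(cv2.contourArea(k),cv2.fitEllipse(cv2.convexHull(k))) for k in c if cv2.contourArea(k)>amin and len(cv2.convexHull(k))>4]
def white(im):
    h=cv2.cvtColor(im,cv2.COLOR_BGR2HSV); return (h[...,1]<50)&(h[...,2]>115)
def black(im): return im.max(2)<60
E
python3 - <<'E'
from h import *
t=cv2.imread("pics/top0.png"); s=cv2.imread("pics/side0.png")
def show(n,im,mask,roi,z):
    x0,y0,x1,y1=roi; m=np.zeros(mask.shape,bool); m[y0:y1,x0:x1]=mask[y0:y1,x0:x1]
    for a,e in blobs(m): print(n,a,np.round(e,1) if 0 else e, ray(n,e[0],z).round(1))
show("top",t,white(t),(330,140,500,340),25)
show("side",s,white(s),(270,190,420,275),25)
show("top",t,black(t),(125,220,180,275),74)
show("side",s,black(s),(265,335,330,380),74)
a=cv2.resize(t[160:330,335:505],(400,400)); b=cv2.resize(t[205:290,110:195],(400,400))
cv2.imwrite("pics/c1.png",np.hstack([a,b]))
E
```

```text
top 464.0 ((371.0635986328125, 305.2744445800781), (24.88675880432129, 25.009170532226562), 87.92155456542969) [451.8 -82.1  25. ]
top 89.5 ((339.0809326171875, 325.22381591796875), (4.409841060638428, 20.178258895874023), 0.0) [421.9 -32.5  25. ]
top 405.5 ((460.095703125, 263.4503479003906), (22.965572357177734, 23.774028778076172), 119.73949432373047) [ 514.6 -221.    25. ]
top 1174.5 ((392.7217712402344, 206.7989959716797), (38.90202713012695, 39.8181037902832), 109.91170501708984) [ 604.8 -119.3   25. ]
side 374.5 ((380.5837097167969, 255.1483917236328), (21.324535369873047, 27.626144409179688), 1.9622290134429932) [450.4 -85.9  25. ]
side 615.0 ((298.8609619140625, 239.25668334960938), (27.35480499267578, 32.401023864746094), 85.1123275756836) [ 604.4 -126.8   25. ]
side 2478.5 ((348.94036865234375, 201.97755432128906), (59.6881103515625, 164.1046905517578), 93.3114013671875) [ 525.9 -293.5   25. ]
top 580.0 ((152.77413940429688, 245.728271484375), (27.092884063720703, 28.54938316345215), 46.709434509277344) [542.9 243.2  74. ]
side 445.5 ((295.2283020019531, 357.33642578125), (18.53524398803711, 32.348243713378906), 85.10028839111328) [541.7 239.9  74. ]
```

View pics/c1.png

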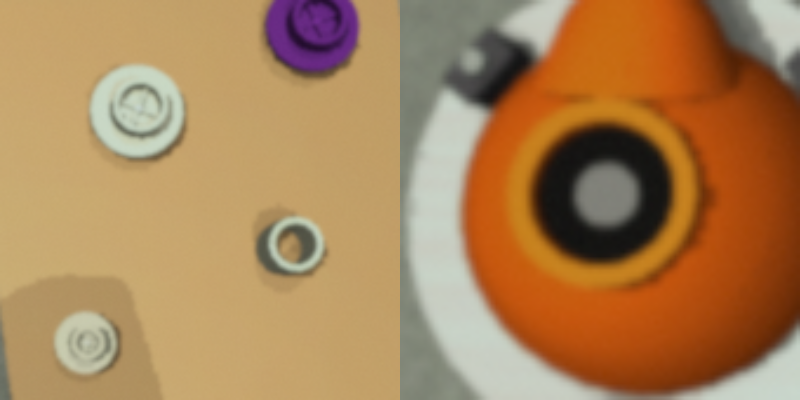

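The crop confirms it: the bushing has a wide shoulder and a crossed collar at crop (138,110), which is about (605,-121) mm. The orange port, with its black seal, is at about (542,242) mm. I'll move above the bushing.

```bash
python3 - <<'E'
from h import *
bot.move_ptp([605,-121,180],[np.pi,0,0.4])
print(bot.get_state()["t"],bot.get_state()["tcp_pos"],bot.get_state()["orientation"])
m=imaging.camera_model("wrist"); w=imaging.capture("wrist"); cv2.imwrite("pics/w1.png",w)
for a,e in blobs(white(w),400): print(a,e,ray("wrist",e[0],25,m).round(1),ray("wrist",e[0],47,m).round(1))
E
```

```text
2.1167 [ 604.80762116 -122.08926987  180.15072749] [3.14117662e+00 5.77567693e-05 3.98488377e-01]
1407.5 ((389.24737548828125, 385.4119873046875), (39.68258285522461, 46.91999435424805), 84.74925231933594) [ 499.4 -229.2   25. ] [ 512.1 -219.3   47. ]
737.5 ((195.61192321777344, 377.193603515625), (48.497215270996094, 56.081077575683594), 59.73812484741211) [446.3 -83.5  25. ] [462.9 -84.3  47. ]
2716.0 ((-17.619617462158203, 359.81549072265625), (56.41096496582031, 200.2552490234375), 112.2935791015625) [396.2  76.1  25. ] [416.5  63.6  47. ]
4182.0 ((116.38622283935547, 278.551513671875), (99.08419036865234, 143.42202758789062), 20.42361831665039) [504.   -2.9  25. ] [516.3  -9.7  47. ]
5717.0 ((316.64862060546875, 217.27645874023438), (84.69589233398438, 87.3689956665039), 89.04722595214844) [ 604.7 -121.7   25. ] [ 609.6 -119.7   47. ]
35460.5 ((559.5913696289062, 186.18783569335938), (275.93438720703125, 449.0160827636719), 161.78683471679688) [ 690.8 -268.9   25. ] [ 689.4 -256.    47. ]
31892.0 ((90.5223617553711, 88.70118713378906), (195.35447692871094, 304.3953552246094), 32.36069869995117) [626.9  47.8  25. ] [630.2  37.3  47. ]
```

View pics/w1.png

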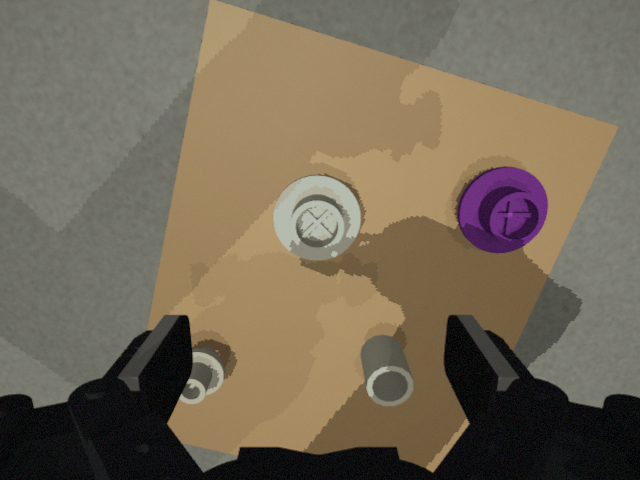

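The wrist view shows the large bushing at (317,217), at (604.7,-121.7) mm, directly below the tool. The small bushing and the sleeve are well clear. Next I grip it and lift.

```bash
python3 - <<'E'
from h import *
bot.grip(0.7,40)
bot.movel([604.7,-121.7,60])
print(bot.movel([604.7,-121.7,28],max_speed=40,threshold=6), bot.get_state()["tcp_pos"])
bot.grip(0.0,60)
s=bot.get_state(); print(s["t"],s["opening"],s["gripper_force"],s["contact_force"],s["tcp_pos"])
bot.movel([604.7,-121.7,150])
s=bot.get_state(); print(s["t"],s["opening"],s["gripper_force"],s["contact_force"],s["tcp_pos"])
cv2.imwrite("pics/w2.png",imaging.capture("wrist"));cv2.imwrite("pics/s2.png",imaging.capture("side")[100:340,200:520])
E
python3 -c "
import cv2,numpy as np
a=cv2.imread('pics/w2.png');b=cv2.imread('pics/s2.png')
cv2.imwrite('pics/c2.png',np.hstack([cv2.resize(a,(400,300)),cv2.resize(b,(400,300))]))"
```

```text
False [ 604.91279748 -121.77417018   28.16430512]
4.8 0.40154416537314697 59.74055886268616 [-0.82596886 -0.15137685  4.24108725] [ 605.18727417 -121.82179189   28.65162491]
5.7667 0.3997676581073843 59.64639723300934 [ 0.04351414  0.14711951 -0.82806062] [ 603.92047506 -121.46447633  148.93434684]
```

View pics/c2.png

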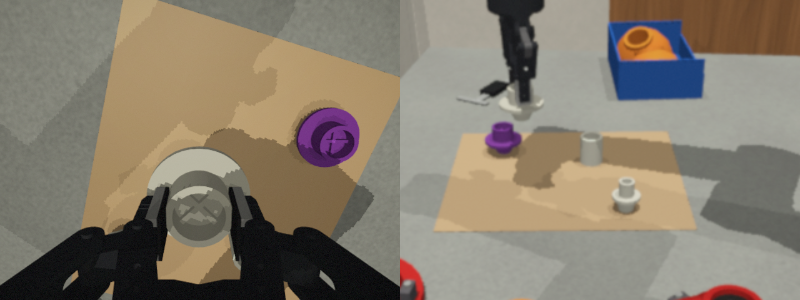

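The collar is gripped firmly (opening 0.40 matches 36 mm) and the bushing hangs upright. I'll look at the port from a slightly offset position.

```bash
python3 - <<'E'
from h import *
bot.movel([604.7,-121.7,200])
bot.movel([475,215,200])
s=bot.get_state(); print(s["t"],s["tcp_pos"],s["orientation"])
m=imaging.camera_model("wrist"); w=imaging.capture("wrist"); cv2.imwrite("pics/w3.png",w)
h=cv2.cvtColor(w,cv2.COLOR_BGR2HSV)
for a,e in blobs(black(w),300):
    print("k",a,e,ray("wrist",e[0],71,m).round(1),ray("wrist",e[0],77,m).round(1))
E
```

```text
8.9083 [475.21375428 214.5728531  199.93977564] [3.14146656e+00 1.03957883e-04 3.99213249e-01]
k 54093.5 ((309.27130126953125, -327.5422058105469), (830.57177734375, 1258.3050537109375), 0.0) [723.  323.2  71. ] [719.  321.4  77. ]
k 4156.0 ((320.9213562011719, 111.64643859863281), (71.9333267211914, 75.19857025146484), 177.5559844970703) [542.4 240.5  71. ] [542.4 240.6  77. ]
```

View pics/w3.png

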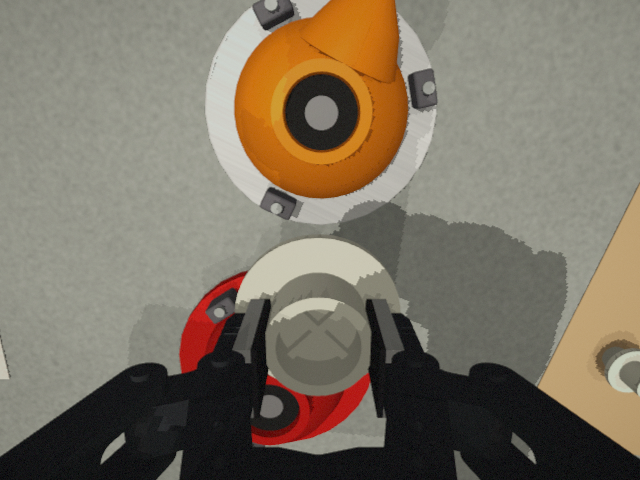

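The port's seal is centred at pixel (321,112), which gives (542.4,240.6) mm and agrees with the top view. I move over it and press.

```bash
python3 - <<'E'
from h import *
P=[542.4,240.6]
bot.grip(0.0,100)
bot.movel(P+[150]); bot.movel(P+[106])
s=bot.get_state(); print(s["t"],s["tcp_pos"],s["contact_force"])
print(bot.movel(P+[79],max_speed=15,threshold=28))
s=bot.get_state(); print(s["t"],s["tcp_pos"],s["contact_force"],s["wrist_torque"],s["opening"])
cv2.imwrite("pics/s4.png",cv2.resize(imaging.capture("side")[260:460,200:400],(500,500)))
E
```

```text
10.35 [541.99643438 240.5064485  106.543944  ] [ 0.40480064  0.5191592  -0.78642242]
True
11.6917 [542.60578753 240.73840485  86.05868845] [-0.68737884 -0.2106895   6.04401432] [-0.18555544  0.12146674 -0.0300083 ] 0.38222046392832487
```

View pics/s4.png

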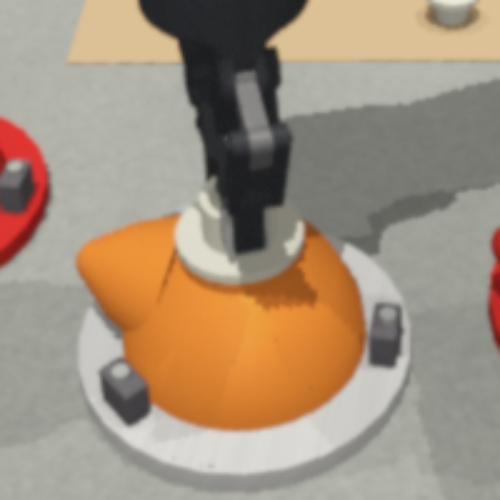

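The bushing looks flush, with the shoulder on the rim at crop (240,240), at TCP z = 86 where I expected about 85.5. I'll press once more to confirm, then release.

```bash
python3 - <<'E'
from h import *
P=[542.4,240.6]
print(bot.movel(P+[81],max_speed=15,threshold=40))
s=bot.get_state(); print(s["t"],s["tcp_pos"],s["contact_force"],s["opening"])
bot.movel(P+[85.5],max_speed=15)
bot.grip(0.75); s=bot.get_state(); print(s["tcp_pos"],s["contact_force"])
bot.movel(P+[190])
bot.movel([482,215,200])
print(bot.get_state()["t"])
m=imaging.camera_model("wrist"); w=imaging.capture("wrist")
for a,e in blobs(white(w),2000): print(a,e,ray("wrist",e[0],82,m).round(1))
s=imaging.capture("side"); cv2.imwrite("pics/c5.png",np.hstack([cv2.resize(w[0:300,100:500],(400,300)),cv2.resize(s[300:450,200:400],(400,300))]))
t=imaging.capture("top")
k=np.zeros(t.shape[:2],bool);k[140:340,340:500]=1
for a,e in blobs(white(t)&k,200): print(a,e[0],ray("top",e[0],25).round(1))
E
```

```text
True
12.0417 [542.680034   240.73942702  86.01838665] [-1.5349189  -0.07231327  6.69746836] 0.3858575323388408
[542.25811352 240.55141979  85.21657966] [-0.24485747  0.79735002 -0.43322815]
14.1417
8911.5 ((316.626953125, 123.91155242919922), (105.5108871459961, 109.03913879394531), 177.4287109375) [542.5 240.9  82. ]
164938.5 ((284.39813232421875, 162.87820434570312), (628.3831787109375, 768.624267578125), 60.73910140991211) [514.2 249.9  82. ]
517.5 (371.0165710449219, 305.1229553222656) [452. -82.  25.]
414.5 (459.8918762207031, 263.5160827636719) [ 514.5 -220.7   25. ]
```

View pics/c5.png

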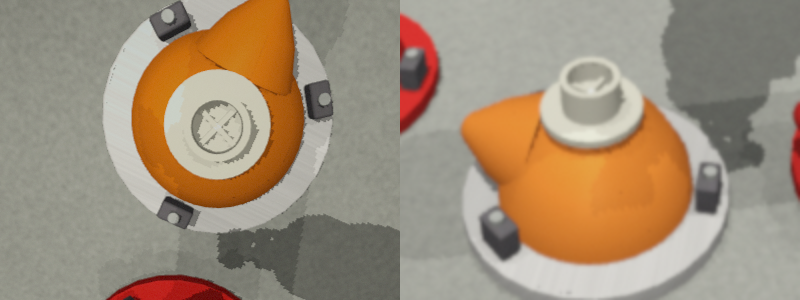

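The bushing is upright and centred on the port: shoulder at wrist pixel (317,124), about (542.5,240.9) mm. The bystanders haven't moved. I'll check the height in the side view and then hand in.

```bash
python3 - <<'E'
from h import *
s=imaging.capture("side"); k=np.zeros(s.shape[:2],bool);k[320:376,262:330]=1
print([(a,e) for a,e in blobs(white(s)&k,100)])
col=np.where((white(s)&k).any(1))[0]; rows=(col[0],col[-1])
m=imaging.camera_model("side");R=Ro.from_euler("xyz",m["rotation"]).as_matrix();K=np.array(m["K"])
def pr(p):
    c=R.T@(np.array(p)-m["position"]); q=K@[c[0],-c[1],-c[2]]; return q[:2]/q[2]
th=np.linspace(0,2*np.pi,72)
for o in (57,60,71):
    top=min(pr([542.5+18*np.cos(t),240.8+18*np.sin(t),o+47])[1] for t in th)
    bot_=max(pr([542.5+31*np.cos(t),240.8+31*np.sin(t),o+20])[1] for t in th)
    print(o,top,bot_)
print(rows)
E
```

```text
[(2871.0, ((295.8146667480469, 334.76617431640625), (72.68220520019531, 75.74669647216797), 8.707383155822754))]
57 328.898711402475 374.38356558562486
60 326.968400511938 372.4731824842372
71 319.8127420517009 365.3877152442909
(np.int64(320), np.int64(372))
```

The side view rules out a merely laid-in bushing (origin z = 71). It can't separate seated from 2–3 mm high, so I'll press once more with closed fingers on its centre; the 9 N seal would give way if it isn't fully home.

```bash
python3 - <<'E'
from h import *
P=[542.4,240.7]
bot.grip(0.0,40)
bot.movel(P+[190]); bot.movel(P+[122])
r=bot.movel(P+[80],max_speed=15,threshold=5); z1=bot.get_state()["tcp_pos"][2]
r2=bot.movel(P+[z1-8],max_speed=10,threshold=25); s=bot.get_state()
print(r,z1,r2,s["tcp_pos"],s["contact_force"],s["t"])
bot.movel(P+[190]); bot.movel([482,215,200])
s=bot.get_state(); print(s["t"],s["contact_force"])
m=imaging.camera_model("wrist"); w=imaging.capture("wrist")
for a,e in blobs(white(w),2000)[:2]: print(a,e,ray("wrist",e[0],82,m).round(1))
c=imaging.capture("side"); cv2.imwrite("pics/c6.png",np.hstack([cv2.resize(w[0:300,100:500],(400,300)),cv2.resize(c[300:400,230:363],(400,300))]))
E
```

```text
True 104.08358810945619 True [542.33991151 240.70598448 104.10202437] [-1.3869151   0.06741254  3.9210362 ] 17.9417
19.2583 [ 0.71115707 -0.34714511  0.5614181 ]
8923.0 ((316.62335205078125, 123.56613159179688), (105.54456329345703, 109.1712875366211), 175.89114379882812) [542.5 240.9  82. ]
166802.0 ((282.0370178222656, 167.87879943847656), (651.2388305664062, 823.9644165039062), 42.48948287963867) [510.7 250.   82. ]
```

View pics/c6.png

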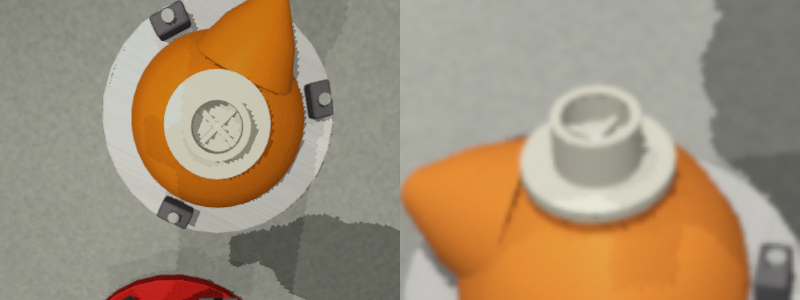

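Contact came at z = 104.1, and the expected collar top is 77+27 = 104. It did not give under a further 25 N, so the bushing is seated.

```bash
python3 -c "
from h import *
print(bot.sign_off())"
```

```text
the job is handed in; nothing more can be done
None
```

The large bushing is pressed into the orange shell's port with its shoulder on the rim, the small bushing and sleeve are still where they started, and I handed the job in at about 19 s; no verdict was returned.

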